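Latch the terrine mould

TASK

Two steel terrine moulds stand on the table; the one with the blue lever is already latched. On the mould with the red lever, swing the folded-back wire loop over so that it hooks behind the keeper, then push the red lever all the way over and down until it snaps flat and the latch draws the two parts of the mould together. Let go when it is done.

Things in the scene. Friction and masses are not known exactly. Their poses are not given: they have to be found in the camera images.
- mould: Steel mould with RED lever, fixed, 195x90 mm, flat top at 60 mm. Origin: centre of underside; x points from latch to keeper, z up; (x, z) in mm in this frame: lever pin along y at (-5, 78). Keeper: 36 mm wide hook on top, peak z 85, far face x 67, overhanging lip to x 70; ledge behind it at z 73 as far as x 97. The twin with the blue lever is latched and shows the finished state.
- loop_bar (a point): Middle of the loop's end bar (6 mm thick, 50 mm long, along mould y). Loop: wire U, 88 mm from its pin to the bar, clears the lever's sides. Its pin is on the lever, at (-21, 75) mm shut, near (-3, 94) open. Starts resting tilted back past upright; swings freely. Pushed at the bar to +x past upright (0.2 N) it falls in 1 s and lands beyond the keeper, at about (80, 76): hooked.
- latch_lever (a joint): Angle of the red lever (rad) about its pin: 0 shut, flat along mould -x; 1.57 upright; starts 1.66 to 2.0, leaning to the keeper. 36 mm wide, 69 mm long from the pin; outer face 10 mm off the pin's line: upper face when shut (z 88 mm), facing +x when upright. Stays where left. Shut it by pushing that face to -x, then down; hooked, it resists below 0.9 rad with about 2 N, then snaps down.
- mould_gap (a joint): Opening between the mould's two parts (m): 0.0045 unlatched, sprung apart by a stiff rubber seal; about 0.0023 when the latch is hooked and shut. The keeper moves with it along mould x.

How it is judged:
By the outcome, as a careful person would: the job done as asked, in the order asked, and still so for the second after the job is handed in, with the robot touching nothing.
It also fails if it takes over 38 s, if anything falls off the work surface, if the arm or the gripper's body presses on something with over 40 N, if the wrist force passes 120 N, or if a joint passes its speed limit or range.

ROBOT

A 6-joint arm with a two-finger parallel gripper is mounted at the origin on a cart in front of the work surface, level with it; the furniture and walls round the work are solid. World frame = base frame: x ahead of the robot, y to its left, z up, the work surface at z = 0. Lengths are in m, angles in degrees, forces in N, time in s.
With the tool pointing down it reaches from about 0.3 to 0.75 m from the base axis. Payload 8.5 kg.
Tool frame: the origin (TCP) lies midway between the tips of the shut fingers; the grasp point (between the pads) lies 19 mm behind it (env.hold_point_z is the distance from the TCP to the grasp point, in m); z points along the fingers, y is the line along which they close (so a half turn about z gives the same grasp; the last joint's range is limited). The gripper opens to 85 mm and grips with 20 to 120 N. Pads are 22 mm wide; open, the fingers measure 114 mm over their backs; the gripper's body (76 mm by 85 mm) begins 54 mm behind the grasp point. The pads swing forward as they close: fully open they stand 13 mm farther back than shut.
Start: joints at [63.524, 21.807, 74.336, -0, 83.858, -12.336], TCP at [0.134, 0.533, 0.231] pointing down, gripper open.
Joint ranges: [-178.18, 178.18], [-50.72, 133.34], [12.68, 142.11], [-81.47, 261.47], [9.98, 163.14], [-165.26, 165.26]. Speed limits (degrees/s): [136.94, 136.94, 180, 180, 180, 180].

INTERFACE

Orientations are given as a 3x3 rotation matrix whose columns are the frame's x, y, z axes.
In Python, from rig import observe, get_image, camera_info, env gives the robot as it stands.
- The arm moves only by the tool drive_tool, never from a script. Its arguments are lists of equal length, an entry for each row: "offset": the shift along the tool's x, y, z in units of 40 mm (1.0 is 40 mm), a list of three; "turn": the turn, a rotation vector about the tool's x, y, z in units of 6 degrees (1.0 is 6 degrees), a list of three; "hand": the opening, from 0 (shut) to 1 (fully open). A call has exactly 10 rows; each row shifts and turns the commanded pose from where the row before left it, along the tool's axes as they then stand; what a row does not reach is not made up. A row lasts 1/8 s, in which the tool goes at most 62.5 mm and 10.7 degrees, less where a joint would pass 70% of its speed; a pose out of reach is approached as far as the arm can. A call is refused whole if a number of a shift passes 1 or a number of a turn 1, either way. A call with a gripper value outside its range is refused whole. The fingers move at their own pace and stop on an object; "newtons" is the grip in N (left out, the last holds). Time passes only in rows, so rows that do not move let the fingers close, or fill a call up. It gives the time, the measured TCP pose, the force, the opening and the grip force at its end, in the units of the state.
- observe(): the state, without advancing time (a new reading comes with each control period).
- get_image(name): name is "side" or "top"; returns the picture (384x512x3 uint8, blue, green, red); there is no depth.
- camera_info(name): a dict with "fx", "fy", "cx", "cy" (pixels), "k1" (the pictures are not rectified: a ray, as slopes to the right and down, at radius r is drawn at 1 + k1 r^2 times it, then the intrinsics apply), "world_to_cam" (4x4, takes a point from world to camera coordinates). Camera axes: x right, y down, z forward; pixel columns grow to the right and rows downward; lengths in m; the calibration is good to about 2 mm. A picture is of the moment at which its call begins. camera_info takes no time and is no camera call.
- env.close_job(): hands the job in; it is judged then, once.
The state is a dict: "time_s": time; "q": joint angles; "qvel": joint speeds; "joint_efforts": joint torques, N m; "position": TCP position; "tool_rot": TCP orientation; "ft_force": force on the tool from outside, world axes, zero at the start; "wrist_torque": the same for the moment, N m; "grip_width": finger opening in m; "gripper_force": force on a finger pad.
Only numpy, scipy, OpenCV 4.12 (cv2) and the standard library are available. Lean on these libraries where they do the work, as an engineer would, in place of code of your own. Each camera call takes 0.05 s, during which the arm holds its last target. There are 200 camera calls.

## Working session

There is one attempt and no reset: what is moved stays moved. The work goes in short steps, Python scripts to look and compute and a tool call to move; the robot and the scene stay as the last step left them, time stands still between calls to the robot, and variables do not carry over. Pictures are saved under pics/ and viewed, at most 10 in all, crops included, and the job is handed in when it is done.

Besides the shell and the picture viewer there is one more tool, called after "Emit:" as name(argument=value, ...), one argument or row to a line, values as JSON. drive_tool: Moves the arm, as the interface text tells. Its arguments: {"type":"object","properties":{"offset":{"type":"array"},"turn":{"type":"array"},"hand":{"type":"array"},"newtons":{"type":"number"}},"required":["offset","turn","hand"]}

```bash
mkdir -p pics; python3 - <<'E'
from rig import *
import cv2,numpy as np
for n in("side","top"):
    cv2.imwrite(f"pics/{n}0.png",get_image(n)); c=camera_info(n); print(n,c["fx"],c["k1"]); print(np.round(np.linalg.inv(np.array(c["world_to_cam"])),3))
o=observe();print(o["time_s"],np.round(o["tool_rot"],3),o["position"])
E
```

```text
side 349.8204463599226 -0.04295360938897003
[[-0.993 -0.064  0.097  0.492]
 [-0.116  0.486 -0.866  0.746]
 [ 0.009 -0.872 -0.49   0.509]
 [ 0.     0.     0.     1.   ]]
top 412.85852702393413 0.03999404842566305
[[ 0.022 -0.992  0.121  0.488]
 [-1.    -0.024 -0.016  0.008]
 [ 0.018 -0.121 -0.992  0.903]
 [ 0.     0.     0.     1.   ]]
0.1 [[-0.97   0.244 -0.001]
 [ 0.244  0.97  -0.001]
 [ 0.    -0.001 -1.   ]] [0.13427136 0.53308498 0.23077518]
```

View pics/side0.png

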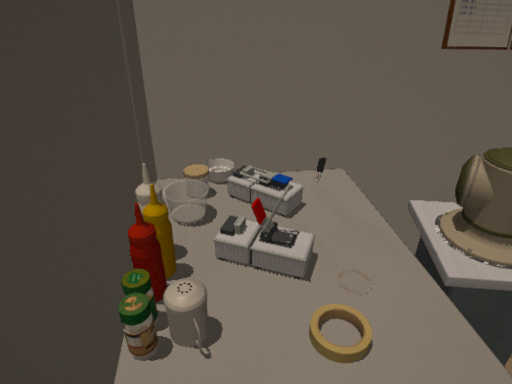

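View pics/top0.png

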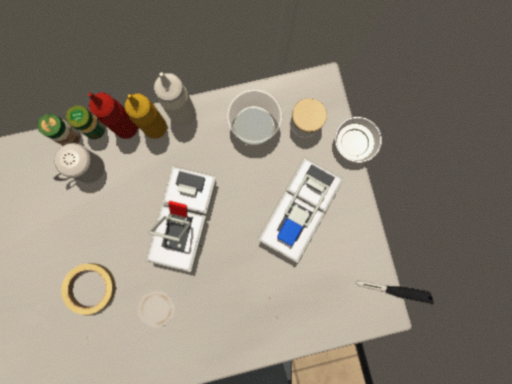

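The side view shows the red-lever mould around (265,245). In the top view it is around (183,218), with the keeper end up (world +x). I'll zoom in on both.

```bash
python3 - <<'E'
import cv2,numpy as np
t=cv2.imread("pics/top0.png")[158:278,138:228]; s=cv2.imread("pics/side0.png")[180:280,205:325]
t=cv2.resize(t,None,fx=4.5,fy=4.5,interpolation=3)[:, :]
s=cv2.resize(s,None,fx=3.25,fy=5.4,interpolation=3)
a=np.hstack([t,s]);print(t.shape,s.shape);cv2.imwrite("pics/z0.png",a)
E
```

```text
(540, 405, 3) (540, 390, 3)
```

View pics/z0.png

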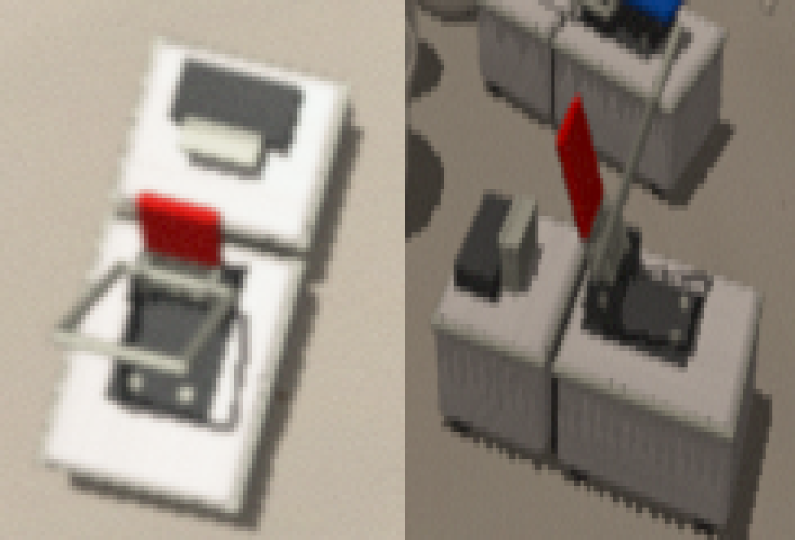

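The zoom shows the mould's top corners at about (172,167), (215,176), (191,272) and (148,261) in the top picture. The loop bar's middle is near (166,235), and in the side picture its near end is near (289,187).

```bash
cat > h.py <<'E'
from rig import *
import numpy as np
from scipy.optimize import least_squares as ls
def proj(n,P):
    c=camera_info(n);W=np.array(c["world_to_cam"]);P=np.atleast_2d(P);p=P@W[:3,:3].T+W[:3,3]
    s=p[:,:2]/p[:,2:];s=s*(1+c["k1"]*(s**2).sum(1,keepdims=True))
    return s*[c["fx"],c["fy"]]+[c["cx"],c["cy"]]
def w(m,P):
    P=np.atleast_2d(P)/1000.;c,s=np.cos(m[2]),np.sin(m[2])
    return P@np.array([[c,s,0],[-s,c,0],[0,0,1]])+[m[0],m[1],0]
E
python3 - <<'E'
from h import *
L=97.5
C=np.array([[L,45,60],[L,-45,60],[-L,-45,60],[-L,45,60]])
px=np.array([[172.4,167.3],[215.3,176.2],[191.3,271.8],[148,260.7]])
r=ls(lambda m:(proj("top",w(m,C))-px).ravel(),[.45,.15,-.2]);m=r.x;print(m,np.degrees(m[2]),r.fun.round(1))
print("side corners",proj("side",w(m,C)).round(1))
for a in(5,15,25,35,45):
    a_=np.radians(a);b=[[-3-88*np.sin(a_),y,94+88*np.cos(a_)] for y in(-25,25)]
    print(a,proj("top",w(m,b)).round(1).tolist(),proj("side",w(m,b)).round(1).tolist())
for a in(1.66,1.75,1.85,2.0):
    l=lambda r,o,y:[-5-r*np.cos(a)+o*np.sin(a),y,78+r*np.sin(a)+o*np.cos(a)]
    b=[l(69,10,-18),l(69,10,18)]
    print(a,b[0],proj("top",w(m,b)).round(1).tolist(),proj("side",w(m,b)).round(1).tolist())
np.save("m.npy",m)
E
```

```text
[ 0.53772365  0.14087671 -0.20652604] -11.833070733343332 [ 0.1  0.  -0.3  1.   0.4 -0.9 -0.1 -0. ]
side corners [[214.8 237. ]
 [230.7 214.9]
 [314.  231.2]
 [305.8 256.8]]
5 [[183.6, 223.2], [155.5, 216.7]] [[275.2, 179.4], [268.1, 190.9]]
15 [[181.6, 231.7], [153.6, 225.2]] [[282.3, 181.8], [275.6, 193.5]]
25 [[180.0, 239.9], [152.1, 233.4]] [[289.2, 185.2], [282.9, 197.1]]
35 [[178.8, 247.4], [151.2, 240.9]] [[295.4, 189.6], [289.5, 201.8]]
45 [[178.1, 253.8], [150.7, 247.4]] [[300.8, 194.8], [295.2, 207.3]]
1.66 [np.float64(11.107133667781035), -18, np.float64(145.83480113487644)] [[185.8, 211.7], [166.6, 207.2]] [[263.5, 194.6], [258.1, 203.2]]
1.75 [np.float64(17.138837308554322), -18, np.float64(144.11256977780673)] [[186.7, 208.6], [167.6, 204.1]] [[260.7, 194.8], [255.2, 203.4]]
1.85 [np.float64(23.628479060644395), -18, np.float64(141.57208653705058)] [[187.8, 205.3], [168.8, 200.9]] [[257.7, 195.4], [252.1, 203.9]]
2.0 [np.float64(32.807105990009646), -18, np.float64(136.58005408550062)] [[189.4, 200.8], [170.5, 196.4]] [[253.6, 196.7], [247.8, 205.2]]
```

```bash
cat >> h.py <<'E'
m=np.load("m.npy")
def tool(P):
    "tool-unit offset to mould-frame P (mm), from the measured pose"
    o=observe();return (np.array(o["tool_rot"]).T@(w(m,P)[0]-o["position"])/.04).round(2)
def mf():
    p=observe()["position"]-np.array([m[0],m[1],0]);c,s=np.cos(m[2]),np.sin(m[2])
    return (1000*np.array([c*p[0]+s*p[1],-s*p[0]+c*p[1],p[2]])).round(1)
E
python3 -c "
from h import *
print(tool([-75,0,231]),mf())"
```

```text
[-10.3   -7.12   0.  ] [-475.3  301.1  230.8]
```

Emit:
drive_tool(
  offset=[
    [-0.4,-0.3,0],
    [-0.7,-0.5,0],
    [-0.7,-0.5,0],
    [-0.7,-0.5,0],
    [-0.7,-0.5,0],
    [-0.7,-0.5,0],
    [-0.7,-0.5,0],
    [-0.7,-0.5,0],
    [-0.7,-0.5,0],
    [-0.7,-0.5,0],
  ],
  turn=[
    [0,0,-0.38],
    [0,0,0],
    [0,0,0],
    [0,0,0],
    [0,0,0],
    [0,0,0],
    [0,0,0],
    [0,0,0],
    [0,0,0],
    [0,0,0],
  ],
  hand=[0,0,0,0,0,0,0,0,0,0],
)

```text
time_s: 1.35
position: [0.3571, 0.2888, 0.2311]
tool_rot: [[-0.979, 0.206, -0.001], [0.206, 0.979, -0.0], [0.0, -0.0, -1.0]]
ft_force: [0.4, -0.1, -0.7]
grip_width: -0.0002
gripper_force: 0.0
```

```bash
python3 -c "
from h import *
print(tool([-75,0,215]),mf(),observe()['tool_rot'].round(3).tolist())"
```

```text
[-3.3  -2.69  0.4 ] [-207.1  107.8  231.1] [[-0.979, 0.206, -0.001], [0.206, 0.979, -0.0], [0.0, -0.0, -1.0]]
```

Emit:
drive_tool(
  offset=[
    [-0.6,-0.5,0],
    [-0.6,-0.5,0],
    [-0.6,-0.5,0],
    [-0.6,-0.5,0],
    [-0.6,-0.5,0],
    [-0.3,-0.2,0.2],
    [0,0,0.4],
    [0,0,0.5],
    [0,0,0.4],
    [0,0,0.25],
  ],
  turn=[
    [0,0,0],
    [0,0,0],
    [0,0,0],
    [0,0,0],
    [0,0,0],
    [0,0,0],
    [0,0,0],
    [0,0,0],
    [0,0,0],
    [0,0,0],
  ],
  hand=[0,0,0,0,0,0,0,0,0,0],
)

```text
time_s: 2.6
position: [0.4629, 0.1574, 0.1601]
tool_rot: [[-0.979, 0.205, -0.002], [0.205, 0.979, -0.0], [0.002, -0.0, -1.0]]
ft_force: [0.5, 0.0, 0.8]
grip_width: 0.0005
gripper_force: 0.0
```

```bash
cat > z.py <<'E'
from h import *
import cv2,sys
f=sys.argv[1]
t=cv2.resize(get_image("top")[158:278,138:228],None,fx=4.5,fy=4.5,interpolation=3)
s=cv2.resize(get_image("side")[160:280,220:320],None,fx=3.9,fy=4.5,interpolation=3)
cv2.imwrite(f"pics/{f}.png",np.hstack([t,s]));print(mf(),observe()["time_s"],observe()["ft_force"].round(1))
E
python3 z.py z1
```

```text
[-76.6   0.7 160.3] 2.7 [ 0.3 -0.2  0.5]
```

View pics/z1.png

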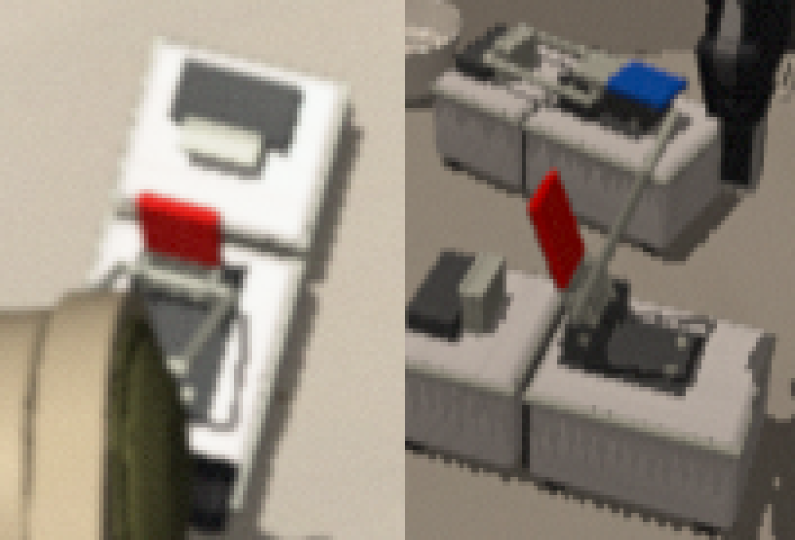

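The finger stands behind (-x of) the bar with its tip below it. Next I push the bar over.

Emit:
drive_tool(
  offset=[
    [-0.3,0,0],
    [-0.3,0,0],
    [-0.3,0,0],
    [-0.3,0,0],
    [-0.3,0,0],
    [-0.3,0,0],
    [-0.25,0,0],
    [-0.2,0,0],
    [0,0,0],
    [0,0,-0.2],
  ],
  turn=[
    [0,0,0],
    [0,0,0],
    [0,0,0],
    [0,0,0],
    [0,0,0],
    [0,0,0],
    [0,0,0],
    [0,0,0],
    [0,0,0],
    [0,0,0],
  ],
  hand=[0,0,0,0,0,0,0,0,0,0],
)

```text
time_s: 3.95
position: [0.5511, 0.1386, 0.1692]
tool_rot: [[-0.979, 0.205, -0.002], [0.205, 0.979, -0.0], [0.002, -0.0, -1.0]]
ft_force: [0.8, -0.3, -0.1]
grip_width: 0.0001
gripper_force: 0.0
```

Emit:
drive_tool(
  offset=[
    [0,0,-0.3],
    [0,0,-0.5],
    [0,0,-0.5],
    [0,0,0],
    [0,0,0],
    [0,0,0],
    [0,0,0],
    [0,0,0],
    [0,0,0],
    [0,0,0],
  ],
  turn=[
    [0,0,0],
    [0,0,0],
    [0,0,0],
    [0,0,0],
    [0,0,0],
    [0,0,0],
    [0,0,0],
    [0,0,0],
    [0,0,0],
    [0,0,0],
  ],
  hand=[0,0,0,0,0,0,0,0,0,0],
)

```text
time_s: 5.2
position: [0.5516, 0.1385, 0.2213]
tool_rot: [[-0.979, 0.206, -0.0], [0.206, 0.979, -0.0], [0.0, -0.0, -1.0]]
ft_force: [-0.3, -1.0, -0.2]
grip_width: -0.0003
gripper_force: 0.0
```

```bash
python3 z.py z2
```

```text
[ 14.1   0.5 221.3] 5.3 [0.6 0.1 0.7]
```

View pics/z2.png

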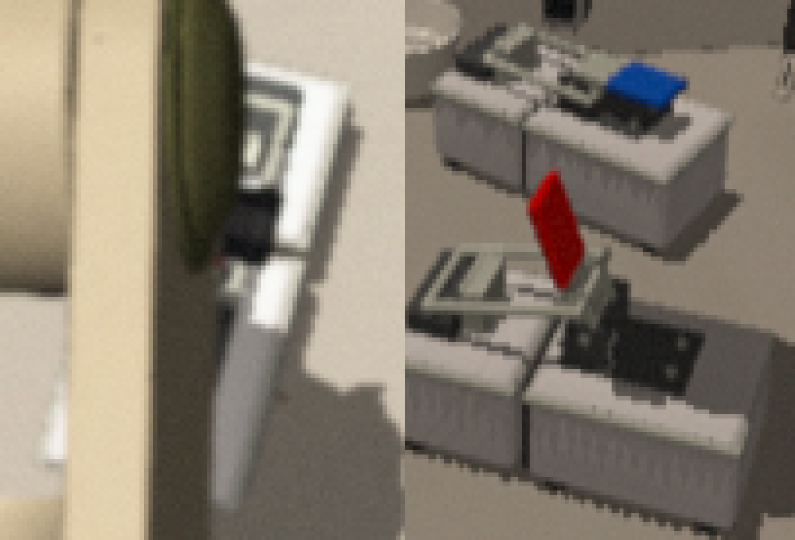

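The loop lies over the keeper, as on the blue twin, and the lever hasn't moved. Next I come down in front of the lever and push it to upright.

Emit:
drive_tool(
  offset=[
    [-0.4,0,0],
    [-0.45,0,0.2],
    [0,0,0.5],
    [0,0,0.5],
    [0,0,0.5],
    [0,0,0.4],
    [0,0,0.3],
    [0.3,0,0],
    [0.3,0,0],
    [0.2,0,0],
  ],
  turn=[
    [0,0,0],
    [0,0,0],
    [0,0,0],
    [0,0,0],
    [0,0,0],
    [0,0,0],
    [0,0,0],
    [0,0,0],
    [0,0,0],
    [0,0,0],
  ],
  hand=[0,0,0,0,0,0,0,0,0,0],
)

```text
time_s: 6.55
position: [0.5529, 0.1384, 0.1262]
tool_rot: [[-0.979, 0.205, 0.001], [0.205, 0.979, 0.0], [-0.001, 0.0, -1.0]]
ft_force: [1.7, 0.1, 0.5]
grip_width: -0.0001
gripper_force: 0.5
```

```bash
python3 z.py z3
```

```text
[ 15.1   0.7 125.9] 6.65 [-0.1  0.4 -0. ]
```

View pics/z3.png

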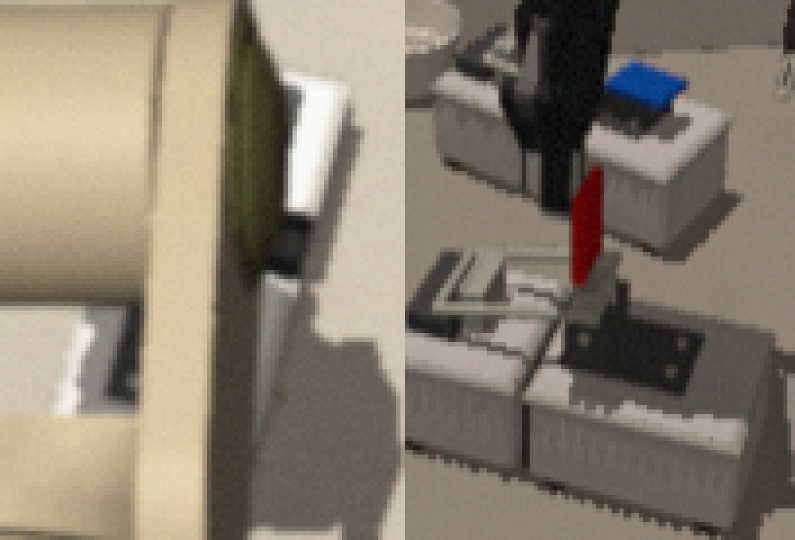

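The lever is now upright and the loop is still hooked. Next I sweep it along the arc and down.

Emit:
drive_tool(
  offset=[
    [0.2,0,0],
    [0.22,0,0],
    [0.2,0,0],
    [0.21,0,0.09],
    [0.19,0,0.12],
    [0.15,0,0.15],
    [0.14,0,0.19],
    [0.1,0,0.2],
    [0.06,0,0.2],
    [0,0,0.05],
  ],
  turn=[
    [0,0,0],
    [0,0,0],
    [0,0,0],
    [0,0,0],
    [0,0,0],
    [0,0,0],
    [0,0,0],
    [0,0,0],
    [0,0,0],
    [0,0,0],
  ],
  hand=[0,0,0,0,0,0,0,0,0,0],
)

```text
time_s: 7.9
position: [0.4961, 0.1501, 0.0873]
tool_rot: [[-0.979, 0.205, 0.002], [0.205, 0.979, -0.0], [-0.002, -0.0, -1.0]]
ft_force: [-14.2, -2.2, 41.9]
grip_width: 0.0001
gripper_force: 20.9
```

```bash
python3 z.py z4
```

```text
[-42.7   0.5  87.5] 8.0 [-10.8  -1.9  30.3]
```

View pics/z4.png

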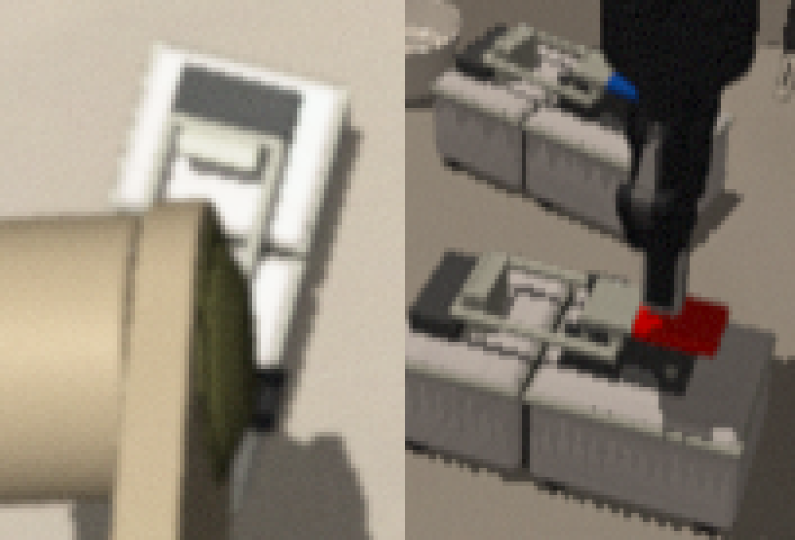

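The lever looks flat under the finger, with the tip at z 87.5 against an expected 88. I'll retract and check.

Emit:
drive_tool(
  offset=[
    [0,0,-0.2],
    [0,0,-0.5],
    [0,0,-0.7],
    [0,0,-0.8],
    [0,0,-0.8],
    [0.5,0.3,0],
    [0.6,0.5,0],
    [0.6,0.5,0],
    [0.6,0.5,0],
    [0.4,0.3,0],
  ],
  turn=[
    [0,0,0],
    [0,0,0],
    [0,0,0],
    [0,0,0],
    [0,0,0],
    [0,0,0],
    [0,0,0],
    [0,0,0],
    [0,0,0],
    [0,0,0],
  ],
  hand=[0,0,0,0,0,0,0,0,0,0],
)

```text
time_s: 9.25
position: [0.4055, 0.2557, 0.2039]
tool_rot: [[-0.979, 0.204, -0.003], [0.204, 0.979, -0.001], [0.002, -0.001, -1.0]]
ft_force: [-0.0, -0.7, 0.1]
grip_width: -0.0
gripper_force: 0.0
```

Emit:
drive_tool(
  offset=[
    [0.5,0.5,0],
    [0.5,0.5,0],
    [0.3,0.3,0],
    [0,0,0],
    [0,0,0],
    [0,0,0],
    [0,0,0],
    [0,0,0],
    [0,0,0],
    [0,0,0],
  ],
  turn=[
    [0,0,0],
    [0,0,0],
    [0,0,0],
    [0,0,0],
    [0,0,0],
    [0,0,0],
    [0,0,0],
    [0,0,0],
    [0,0,0],
    [0,0,0],
  ],
  hand=[0,0,0,0,0,0,0,0,0,0],
)

```text
time_s: 10.5
position: [0.3674, 0.3161, 0.2053]
tool_rot: [[-0.979, 0.205, -0.0], [0.205, 0.979, -0.0], [-0.0, -0.0, -1.0]]
ft_force: [0.5, 0.7, -0.7]
grip_width: 0.0
gripper_force: 0.0
```

```bash
python3 z.py z5
```

```text
[-202.7  136.7  205.3] 10.6 [-0.3 -0.2  0.7]
```

View pics/z5.png

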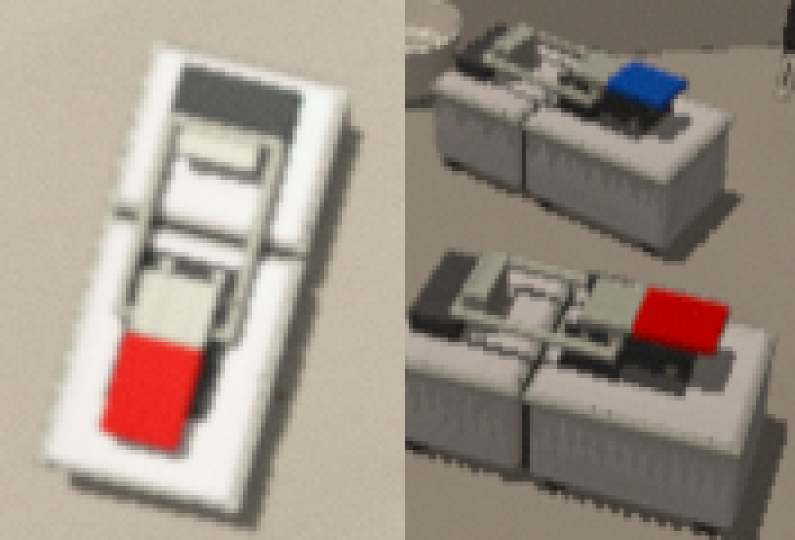

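The lever is flat and the loop sits tight behind the keeper, matching the blue twin. The gap has narrowed and the robot is clear, so I'm handing it in.

```bash
python3 -c "
from rig import env
print(env.close_job())"
```

```text
the job is handed in; nothing more can be done
None
```

The red-lever mould is latched: loop hooked behind the keeper, lever snapped flat like the blue twin, arm clear, and the job handed in at about 10.6 s; the fingers briefly pressed at about 42 N at the wrist, and the 40 N limit is stated for the arm and gripper body.

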